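# Clamp a connector with the inner knob of a coaxial pair

## Robot

A 6-joint arm with a two-finger parallel gripper is mounted at the origin on the work surface. World frame = base frame: x ahead of the robot, y to its left, z up, the work surface at z = 0. Lengths are in mm, angles in rad, forces in N, time in s.
With the tool pointing down it reaches from about 350 to 875 mm from the base axis. Payload 4.2 kg.
Tool frame: the origin (TCP) lies midway between the tips of the shut fingers; the grasp point (between the pads) lies 19 mm behind it; z points along the fingers, y is the direction in which the jaws open and shut (so a half turn about z gives the same grasp; the last joint's range is limited). The gripper opens to 85 mm and grips with 20 to 120 N. Pads are 22 mm wide; open, the fingers measure 114 mm over their backs; the gripper's body (76 mm by 85 mm) begins 54 mm behind the grasp point. The pads swing forward as they close: fully open they stand 13 mm farther back than shut.
Start: joints at [-1.047, 0.385, 0.008, 0, -1.194, -0.259], TCP at [163.589, -603.19, 231.312] pointing down, gripper open.
Joint ranges: [-3.14, 3.14], [-1.21, 2.06], [-1.07, 1.41], [-3.16, 2.05], [-2.99, -0.16], [-3.1, 3.1]. Speed limits (rad/s): [2.79, 2.79, 3.14, 3.14, 3.14, 3.14].

## Interface

Orientations are given as a unit quaternion [x, y, z, w].
In Python, from bench import readout, optics, workorder, nets gives the robot as it stands. The module is installed in compiled form; this text tells all that it offers.
- The arm moves only by the tool move_arm, never from a script. Its argument "steps" is a list of rows, each a list of 7 numbers: the opening, from -1 (shut) to 1 (fully open), so that 0 is half open, then the shift along the world's x, y, z in mm, then the turn, a rotation vector about the world's x, y, z in rad. In form: [[gripper, tx, ty, tz, wx, wy, wz], ...]. A call has 1 to 5 rows; each row is the pose to reach, as a shift and turn from the pose commanded when the call began; what a row does not reach only later rows make up. A row lasts 1/12 s, in which the tool goes at most 41.7 mm and 7.16 degrees, less where a joint would pass 70% of its speed; a pose out of reach is approached as far as the arm can. A call with a gripper value outside its range is refused whole. The fingers move at their own pace and stop on an object; the grip force is fixed at half the most. Time passes only in rows, so rows that repeat a pose let the fingers close. It gives the time, the measured TCP pose, the force and the opening at its end, in the units of the state.
- readout.read_state(): the state, without advancing time (a new reading comes with each control period).
- optics.get_image(name): name is "scene" or "top"; returns a dict with "frame" (384x512x3 uint8, blue, green, red), "fx", "fy", "cx", "cy" (pixels), "k1" (the pictures are not rectified: a ray, as slopes to the right and down, at radius r is drawn at 1 + k1 r^2 times it, then the intrinsics apply), "rvec" (rotation vector, rad) and "tvec" (3), from world to camera coordinates, as OpenCV has them. Camera axes: x right, y down, z forward; pixel columns grow to the right and rows downward; lengths in mm; the calibration is good to about 2 mm. A picture is of the moment at which its call begins. There is no depth.
- workorder.job_done(): hands the job in, once; it reports no verdict.
Trained networks look in a picture, given as the dict that the camera call returned (one of the last four; its "shot" number tells which), for a name from the list of things; names that differ only in an ending like _2 or _b are one class to them, and where a whole thing is asked for, a point or a joint stands for the part that bears it (a point fixed in the world has none). Each returns a list of dicts, best first, with "conf" (0 to 1); they miss things now and then, are a little off and sometimes report something else, mostly with a low value. They report only what shows in the picture. A call takes as long as a camera call. They do not tell look-alikes from the thing itself.
- nets.silhouettes(name, picture): "region" (384x512 bool, what is visible of it) and "extent" ([left, top, right, bottom] in pixels, round what is visible of it).
- nets.tip_of(name, picture): "uv" ([column, row] in pixels: a listed point, or the origin of a listed thing).
The state is a dict: "clock": time; "joints": joint angles; "joint_vel": joint speeds; "joint_efforts": joint torques, N m; "position": TCP position; "ee_rot": TCP orientation; "contact_force": force on the tool from outside, world axes, zero at the start; "wrist_torque": the same for the moment, N m; "gripper_width": finger opening in mm.
Only numpy, scipy, OpenCV 4.12 (cv2) and the standard library are available. Lean on these libraries where they do the work, as an engineer would, in place of code of your own. Each camera call takes 0.05 s, during which the arm holds its last target.

## Task

Turn the small inner silver knob clockwise until the sliding orange-faced jaw pushes the white connector in the fixture against the sprung steel backstop and holds it snugly, with about 8 newtons, never over 18, which would crack it; do not turn the black outer ring of the same knob, whose setting must stay. Let go of the knob, then press the green button fully down and release it to start the test. Leave the yellow and red buttons and everything else on the bench alone.

Things in the scene. Friction and masses are not known exactly. Their poses are not given: they have to be found in the camera images.
- knob_grip (a point): Point on the vertical axis of the small inner knob, 10 mm below its top and 14 mm above the outer ring's flat top. The knob is a silver knurled cylinder, red line on top, 26 mm in diameter, standing 24 mm clear of the ring: pinch it from above at any yaw, with the fingertips less than 14 mm below this point.
- knob: The inner knob's own frame, origin on its axis. Clockwise from above it closes the jaw, 10 mm per radian; it starts at its open stop and 0.85 to 2.0 rad are needed. Steady friction of 0.14 N m keeps it where it is left. Turned on in small steps and felt after each, the counter-clockwise moment on the tool about the vertical stays level, then rises by 0.010 N m per newton of clamping.
- ring_mark (a point): Outer end of the orange mark on the flat top of the outer ring, 30 mm from the common axis. The ring is a black knurled disc, 64 mm in diameter, 13 mm high, its top 58 mm above the table, round the foot of the inner knob; it turns very easily (0.03 N m) and must stay as set. The mark starts within 58 degrees of the fixture's +x.
- jaw: Sliding jaw: dark steel block 70 x 26 x 34 mm with a rigid orange nose 50 mm wide. Its y axis is the level direction in which it closes, away from the knob. Origin 20 mm above the table; the orange face is 26 mm from it along y.
- connector: White connector housing standing loose between the jaws: 34 (x) x 24 (y) x 22 mm high, brass pins on top; origin at its underside's centre. A few mm of play on both sides. Beyond it, along the jaw's +y, stands the backstop, a steel plate on springs (1 mm per 12 N) whose place differs from time to time by 10 mm. Need not be touched by hand.
- start (a joint): Travel of the green button (0 up, 0.006 m fully down), which needs 5 N to go fully down and springs back.
- start_top (a point): Centre of the top of the green button, 28 mm across, on a low blue box (150 x 100 mm, 51 mm high); pressed straight down. The yellow button is 50 mm and the red one 95 mm from it in the same row, on the side away from the robot.
- pause (a joint): Travel of the yellow button (0 up); leave alone.
- stop (a joint): Travel of the red button (0 up); leave alone.
- fixture: The whole clamping fixture, fixed: aluminium plate 90 x 270 x 20 mm carrying the blue knob box (74 x 74 mm, top 45 mm above the table) at its -y end and the jaws (54 to 56 mm above the table at most) at the other. Origin on the table; knob axis at y = -105 mm, x = 0.
- spare1: Bystander: white spare connector housing, 34 x 24 x 22 mm plus pins, lying loose on the table; leave alone.
- spare2: Bystander: blue spare connector housing of the same size, on the table; leave alone.
- driver: Bystander: screwdriver lying on the table; leave alone.
- jar: Bystander: small jar, 60 mm across, 70 mm high; leave alone.
- wrench: Bystander: steel wrench lying on the table; leave alone.
- caliper: Bystander: steel caliper, 200 mm long; leave alone.
- cup: Bystander: blue mug, 76 mm across, 80 mm high; leave alone.
Mind the look-alikes: they are no part of the job. Leave any pink or turquoise look-alike of the part that bears start alone.

How it is judged (in metres and radians):
On the way, in this order (a step that is already met when the one before it is completed fails the run):
1. the jaw holds the connector with 4 to 14 N and the fingers have let go of the knob (contact force between jaw and connector between 4 and 14 N and contact force between the fingers and fixture below 0.3 N), for 0.3 s.
2. the green button is pressed down at least 4 mm of its 6 mm (value of joint start above 0.004 m and contact force between jaw and connector between 4 and 14 N), for 0.05 s.
At the end, for the whole second after the job is handed in: The jaw still holds the connector against the backstop with 4 to 14 N, the connector is at rest, the outer ring's mark is within 2.5 mm of where it was, and the green button has sprung back up (less than 2 mm down) (contact force between jaw and connector between 4 and 14 N and distance of ring_mark from where it was at the start of the episode below 0.0025 m and value of joint start below 0.002 m and linear speed of connector below 0.01 m/s); the robot touches nothing.
It fails at once if the jaw squeezes the connector with more than 18 N (contact force between jaw and connector above 18 N).
It fails at once if the outer ring is turned: its mark moves 2.5 mm or more (not (distance of ring_mark from where it was at the start of the episode below 0.0025 m)).
It fails at once if the yellow or the red button is pressed more than 3 mm (value of joint any of pause, stop above 0.003 m).
It fails at once if another loose thing on the bench is moved by more than 20 mm (distance of any of spare1, spare2, driver, jar, wrench, caliper, cup from where it was at the start of the episode above 0.02 m).
It also fails if it takes over 72 s, if anything falls off the work surface, if the arm or the gripper's body presses on something with over 40 N, if the wrist force passes 120 N, or if a joint passes its speed limit or range.

## Working session

There is one attempt and no reset: what is moved stays moved. The work goes in short steps, Python scripts to look and compute and a tool call to move; the robot and the scene stay as the last step left them, time stands still between calls to the robot, and variables do not carry over. Pictures are saved under pics/ and viewed, and the job is handed in when it is done.

Besides the shell and the picture viewer there is one more tool, called after "Call:" as a command line: name --pt "numbers of a row" for each row, then --argument value for the rest. move_arm: Moves the arm, as the interface text tells. Its arguments: {"type":"object","properties":{"steps":{"type":"array","items":{"type":"array","items":{"type":"number"}}}},"required":["steps"]}

```bash
mkdir -p pics; cat > h.py <<'E'
import numpy as np, cv2
from bench import readout, optics, workorder, nets
def ray(p,uv):
    K=np.array([[p['fx'],0,p['cx']],[0,p['fy'],p['cy']],[0,0,1.]])
    # distortion: xd = x(1+k1 r^2)
    n=cv2.undistortPointsIter(np.array([[uv]],float),K,np.array([p['k1'],0,0,0.]),None,None,(3,50,1e-10))[0,0]
    R,_=cv2.Rodrigues(np.array(p['rvec'],float)); t=np.array(p['tvec'],float).ravel()
    return -R.T@t, R.T@np.array([n[0],n[1],1.])
def atz(p,uv,z):
    c,d=ray(p,uv); return c+d*(z-c[2])/d[2]
def proj(p,X):
    K=np.array([[p['fx'],0,p['cx']],[0,p['fy'],p['cy']],[0,0,1.]])
    return cv2.projectPoints(np.array(X,float).reshape(-1,1,3),np.array(p['rvec'],float),np.array(p['tvec'],float),K,np.array([p['k1'],0,0,0.]))[0][:,0]
def tri(ps,uvs):
    A=np.zeros((3,3));b=np.zeros(3)
    for p,uv in zip(ps,uvs):
        c,d=ray(p,uv);d/=np.linalg.norm(d);M=np.eye(3)-np.outer(d,d);A+=M;b+=M@c
    return np.linalg.solve(A,b)
E
python3 - <<'E'
from h import *
s=optics.get_image('scene');t=optics.get_image('top')
cv2.imwrite('pics/s0.png',s['frame']);cv2.imwrite('pics/t0.png',t['frame'])
Z=dict(knob_grip=72,ring_mark=58,start_top=None,jaw=20,connector=20,fixture=0,start=None)
for n in ['knob_grip','ring_mark','start_top','jaw','connector','fixture','knob']:
    for nm,p in (('scene',s),('top',t)):
        for d in nets.tip_of(n,p)[:3]: print(n,nm,np.round(d['uv'],1),round(d['conf'],2),np.round(atz(p,d['uv'],Z.get(n) or 55),1))
print(readout.read_state())
E
```

```text
knob_grip scene [258.6 218.5] 0.58 [562.2  29.   72. ]
knob_grip scene [395.7 265.3] 0.4 [611.  353.1  72. ]
knob_grip top [241.4 161.9] 0.52 [565.3  23.2  72. ]
ring_mark scene [253.3 231.9] 0.81 [595.5  24.7  58. ]
ring_mark scene [394.7 266.4] 0.57 [603.7 355.2  58. ]
ring_mark scene [411.3 223.3] 0.15 [460. 397.  58.]
ring_mark top [185.6 115.5] 0.55 [713.3 205.   58. ]
ring_mark top [129.6 169. ] 0.26 [536.7 372.2  58. ]
start_top scene [195.8 198. ] 0.62 [ 523.9 -152.3   55. ]
start_top scene [170.3 112.4] 0.6 [ 159.1 -389.9   55. ]
start_top scene [159.7 157. ] 0.59 [ 393.3 -318.7   55. ]
start_top top [294.4 169.7] 0.61 [ 548.2 -142.4   55. ]
start_top top [343.8 215.4] 0.6 [ 409.1 -296.8   55. ]
start_top top [370.  290.4] 0.41 [ 183.8 -376.4   55. ]
jaw scene [294.4 242.8] 0.9 [570.9 125.3  20. ]
jaw scene [210.9 299.1] 0.17 [772.9 -23.   20. ]
jaw top [208.  163.9] 0.83 [566.3 132.   20. ]
connector scene [317.8 239.8] 0.53 [545.3 180.3  20. ]
connector top [239.9 163.1] 0.62 [571.5  29.6  20. ]
connector top [194.4 163.5] 0.59 [566.5 175.7  20. ]
connector top [205.  166.
[... 226 characters left out ...]
. ]
{'clock': 0.8, 'joints': array([-1.04744175e+00,  3.84656072e-01,  7.87603164e-03,  8.38963619e-06,
       -1.19399598e+00, -2.58617516e-01]), 'joint_vel': array([ 0.00012479, -0.00016036, -0.00020741,  0.00079675,  0.00229597,
        0.00050324]), 'joint_efforts': array([ 4.18577129e-04, -3.92032492e+01,  1.88613957e+01,  4.19044152e+00,
       -1.17736026e-04, -7.21915882e-06]), 'position': array([ 163.55599003, -603.18700685,  231.33046334]), 'ee_rot': array([-1.31983851e-01,  9.91251867e-01, -1.08739321e-05,  2.63381040e-07]), 'contact_force': array([0.2505706 , 0.59795711, 0.95335857]), 'wrist_torque': array([0.00612045, 0.03530858, 0.03847859]), 'gripper_width': 85.63035781046969}
```

```bash
python3 - <<'E'
import cv2
a=cv2.imread('pics/s0.png');b=cv2.imread('pics/t0.png')
cv2.imwrite('pics/s0c.png',cv2.resize(a[90:340,120:440],None,fx=2.4,fy=2.4,interpolation=cv2.INTER_CUBIC))
cv2.imwrite('pics/t0c.png',cv2.resize(b[90:310,120:440],None,fx=2.4,fy=2.4,interpolation=cv2.INTER_CUBIC))
E
```

```text
(no output)
```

View pics/s0c.png

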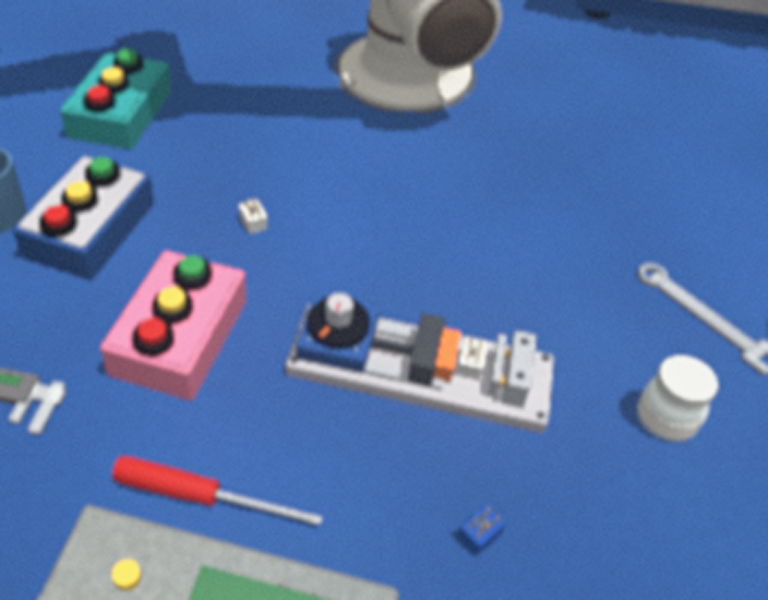

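View pics/t0c.png

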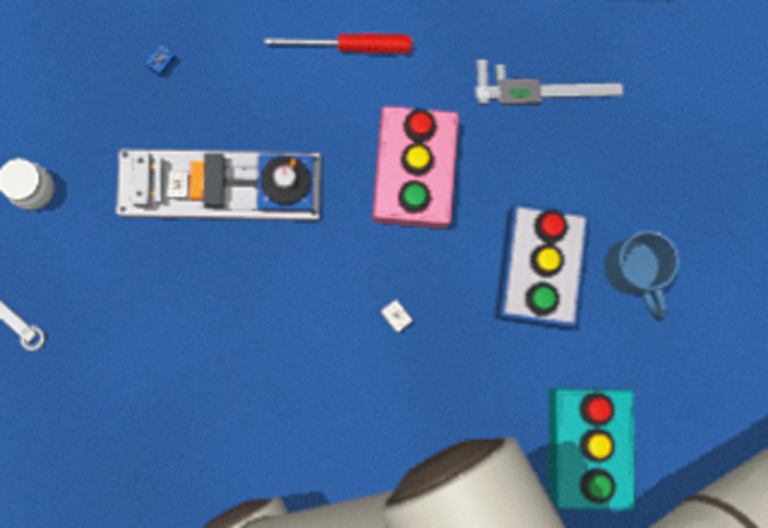

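View pics/s0.png

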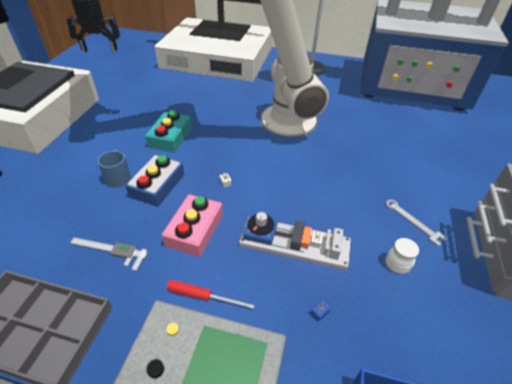

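View pics/t0.png

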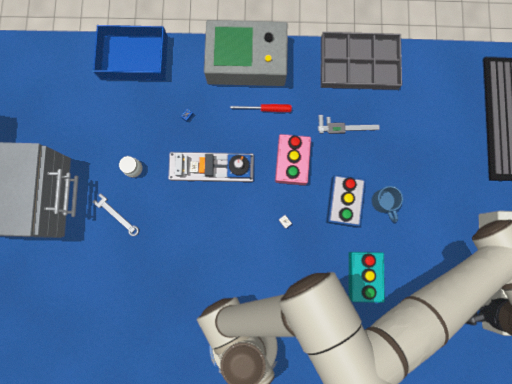

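```bash
python3 - <<'E'
import cv2,numpy as np
a=cv2.imread('pics/s0.png');b=cv2.imread('pics/t0.png')
def c(im,x,y,w,h): return cv2.resize(im[y:y+h,x:x+w],(400,300),interpolation=cv2.INTER_CUBIC)
cv2.imwrite('pics/c0.png',np.vstack([np.hstack([c(a,235,200,48,36),c(b,215,145,48,36)]),np.hstack([c(a,136,145,48,36),c(b,320,195,48,36)])]))
E
```

```text
(no output)
```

View pics/c0.png

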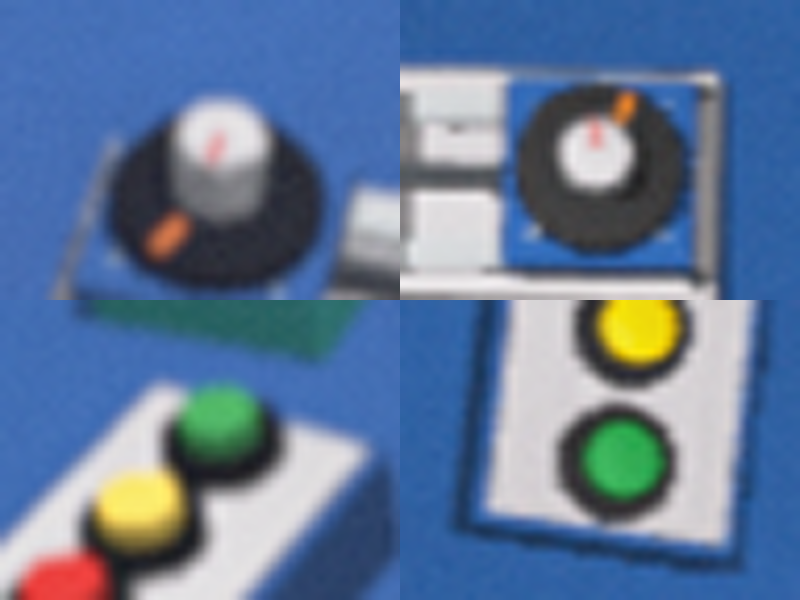

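```bash
python3 - <<'E'
from h import *
s=optics.get_image('scene');t=optics.get_image('top')
def P(n,us,ut,z):
    us=np.array(us)-.44;ut=np.array(ut)-.44
    print(n,'scene',atz(s,us,z).round(1),'top',atz(t,ut,z).round(1),'tri',tri([s,t],[us,ut]).round(1))
P('knobtop',(235+221/8.333,200+130/8.333),(215+196/8.333,145+152/8.333),82)
P('ringtop',(235+216/8.333,200+196/8.333),(215+203/8.333,145+168/8.333),58)
P('green',(136+222/8.333,145+105/8.333),(320+224/8.333,195+160/8.333),65)
P('yellow',(136+139/8.333,145+195/8.333),(320+241/8.333,195+24/8.333),65)
P('mark',(235+155/8.333,200+247/8.333),(215+229/8.333,145+96/8.333),58)
# plate corners from top view mask
c,_=ray(t,(256,192));print('topcam',c.round())
g=t['frame'].astype(int)
# edges of the plate
for n in('fixture','start'):
  for p in(s,t):
    for d in nets.silhouettes(n,p)[:3]: print(n,d['conf'],np.round(d['extent'],1)); 
d=nets.silhouettes('fixture',t)[0]['region'].astype(np.uint8)
cn=max(cv2.findContours(d,0,1)[0],key=cv2.contourArea)
bx=cv2.boxPoints(cv2.minAreaRect(cn)); print(bx); print([atz(t,q,20).round(1) for q in bx])
E
```

```text
knobtop scene [558.6  34.   82. ] top [560.2  33.   82. ] tri [559.9  33.6  83.3]
ringtop scene [563.5  34.7  58. ] top [558.9  31.2  58. ] tri [559.6  32.6  53. ]
green scene [ 402.8 -304.4   65. ] top [ 413.5 -302.8   65. ] tri [ 412.3 -299.8   73.6]
yellow scene [ 455.2 -310.6   65. ] top [ 464.  -309.2   65. ] tri [ 462.7 -306.6   72.3]
mark scene [587.4  22.2  58. ] top [586.6  22.2  58. ] tri [586.8  22.2  57.2]
topcam [ 303.  -20. 1396.]
fixture 0.46 [256.3 216.9 267.6 225.6]
fixture 0.72 [166.2 155.  256.9 183.5]
start 0.62 [340.6 210.2 351.  220.4]
start 0.55 [291.5 172.3 301.4 175.4]
[[168.81873 180.95868]
 [169.1958  151.92462]
 [254.03864 153.02649]
 [253.66156 182.06055]]
[array([507.8, 255.1,  20. ]), array([602.4, 258.7,  20. ]), array([605.7, -14.9,  20. ]), array([511.1, -16.1,  20. ])]
```

Three button boxes with a green button: pink (top 294,170), turquoise (370,292) and the blue-sided, white-topped one (top 346,214; scene 162,158). The enlarged crop confirms the last one is blue-sided, so it is the one meant. Its green button is at about (412,-300), nearest the robot. The knob axis is at about (559.6,33.3), knob top z≈82.

Call:
move_arm --pt "0.3 21 34 0 0 0 0.1" --pt "0.3 42 68 0 0 0 0.2" --pt "0.3 63 102 0 0 0 0.3" --pt "0.3 84 136 0 0 0 0.4" --pt "0.3 105 170 0 0 0 0.5"

```text
clock: 1.57
position: [269.1, -431.7, 231.4]
ee_rot: [-0.375, 0.927, -0.0, 0.0]
contact_force: [0.9, 0.4, -1.0]
gripper_width: 55.7
```

Call:
move_arm --pt "0.3 21 34 0 0 0 0.1" --pt "0.3 42 68 0 0 0 0.2" --pt "0.3 63 102 0 0 0 0.3" --pt "0.3 84 136 0 0 0 0.3" --pt "0.3 105 170 0 0 0 0.3"

```text
clock: 1.98
position: [374.2, -261.4, 231.8]
ee_rot: [-0.508, 0.862, -0.0, 0.0]
contact_force: [1.1, -1.1, 0.3]
gripper_width: 55.8
```

Call:
move_arm --pt "0.3 21 34 0 0 0 0" --pt "0.3 42 68 0 0 0 0" --pt "0.3 63 102 0 0 0 0" --pt "0.3 84 136 0 0 0 0" --pt "0.3 105 170 0 0 0 0"

```text
clock: 2.4
position: [479.3, -91.2, 231.8]
ee_rot: [-0.508, 0.861, -0.0, 0.0]
contact_force: [0.3, -0.9, -0.4]
gripper_width: 55.5
```

Call:
move_arm --pt "0.3 21 34 0 0 0 0" --pt "0.3 42 68 0 0 0 0" --pt "0.3 63 102 0 0 0 0" --pt "0.3 81 126.5 0 0 0 0" --pt "0.3 81 126.5 0 0 0 0"

```text
clock: 2.82
position: [562.6, 37.5, 230.8]
ee_rot: [-0.51, 0.86, -0.0, 0.001]
contact_force: [-0.0, -0.7, -1.2]
gripper_width: 55.6
```

Call:
move_arm --pt "0.3 0 0 -40 0 0 0" --pt "0.3 0 0 -80 0 0 0" --pt "0.3 0 0 -110 0 0 0" --pt "0.3 0 0 -110 0 0 0" --pt "0.3 0 0 -110 0 0 0"

```text
clock: 3.23
position: [559.1, 32.8, 120.6]
ee_rot: [-0.508, 0.861, -0.0, -0.002]
contact_force: [-0.3, -0.6, 0.9]
gripper_width: 55.2
```

```bash
python3 - <<'E'
from h import *
s=optics.get_image('scene');t=optics.get_image('top')
f=lambda im,x,y,w,h: cv2.resize(im[y:y+h,x:x+w],(400,300),interpolation=cv2.INTER_CUBIC)
cv2.imwrite('pics/c1.png',np.hstack([f(s['frame'],220,180,80,60),f(t['frame'],200,130,80,60)]))
st=readout.read_state();print(st['position'],st['joints'],st['contact_force'],st['wrist_torque'])
E
```

```text
[561.37706714  33.47588771 123.6488113 ] [ 0.34823601  0.37893385 -0.29806727  0.0012887  -0.88967157 -0.85446714] [-0.17616908  0.85420472  1.26555246] [ 0.0503063  -0.03680051  0.04636829]
```

View pics/c1.png

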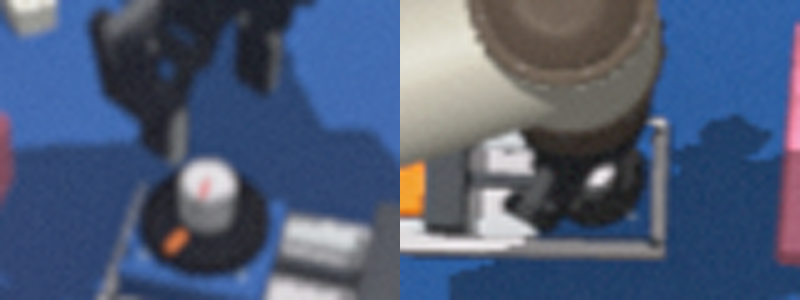

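Call:
move_arm --pt "0.3 0 0 0 0 0 0.12" --pt "0.3 0 0 0 0 0 0.24" --pt "0.3 0 0 0 0 0 0.36" --pt "0.3 0 0 0 0 0 0.48" --pt "0.3 0 0 0 0 0 0.6"

```text
clock: 3.75
position: [561.4, 33.7, 124.6]
ee_rot: [0.742, -0.671, 0.002, -0.003]
contact_force: [-0.3, -0.2, -0.7]
gripper_width: 55.6
```

Call:
move_arm --pt "0.3 0 0 0 0 0 0.12" --pt "0.3 0 0 0 0 0 0.24" --pt "0.3 0 0 0 0 0 0.36" --pt "0.3 0 0 0 0 0 0.4" --pt "0.3 0 0 0 0 0 0.4"

```text
clock: 4.17
position: [561.3, 33.6, 124.4]
ee_rot: [0.859, -0.512, 0.002, -0.002]
contact_force: [-0.3, 0.0, 0.4]
gripper_width: 55.7
```

```bash
python3 - <<'E'
from h import *
s=optics.get_image('scene');t=optics.get_image('top')
f=lambda im,x,y,w,h: cv2.resize(im[y:y+h,x:x+w],(400,300),interpolation=cv2.INTER_CUBIC)
cv2.imwrite('pics/c2.png',np.hstack([f(s['frame'],220,180,80,60),f(t['frame'],200,130,80,60)]))
st=readout.read_state();print(st['position'],st['joints'],st['contact_force'],st['wrist_torque'])
print(proj(s,[559.6,33.3,120]),proj(t,[559.6,33.3,120]))
E
```

```text
[560.80540744  33.55877439 123.52245498] [ 3.48361616e-01  3.78238402e-01 -2.99252535e-01  4.00536157e-04
 -8.88999138e-01  1.44187665e-01] [ 0.7511453  -0.22106277 -0.33428298] [0.00266177 0.0046266  0.01165575]
[[261.28080257 204.70011116]] [[237.54501187 160.54560409]]
```

View pics/c2.png

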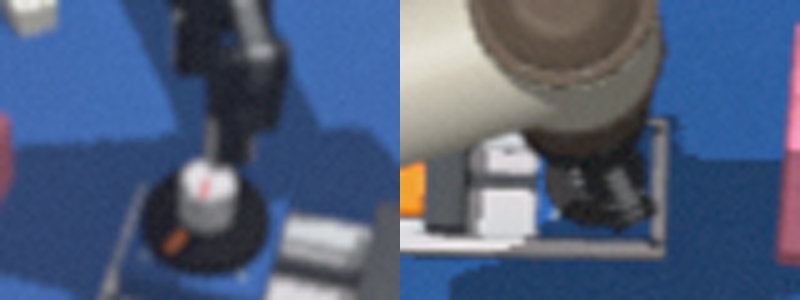

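Call:
move_arm --pt "0.3 -1 0 -25 0 0 0" --pt "0.3 -1 0 -45 0 0 0" --pt "0.3 -1 0 -55 0 0 0" --pt "0.3 -1 0 -55 0 0 0" --pt "0.3 -1 0 -55 0 0 0"

```text
clock: 4.68
position: [559.1, 33.3, 66.8]
ee_rot: [0.859, -0.513, 0.0, 0.0]
contact_force: [0.8, 0.5, 1.0]
gripper_width: 55.3
```

```bash
python3 - <<'E'
from h import *
s=optics.get_image('scene');t=optics.get_image('top')
f=lambda im,x,y,w,h: cv2.resize(im[y:y+h,x:x+w],(400,300),interpolation=cv2.INTER_CUBIC)
cv2.imwrite('pics/c3.png',np.hstack([f(s['frame'],235,190,48,36),f(t['frame'],200,130,80,60)]))
st=readout.read_state();print(st['position'],st['contact_force'],st['wrist_torque'])
E
```

```text
[559.76148416  33.60348012  67.66129798] [ 0.49771214  0.65575705 -0.18047023] [ 0.05675     0.00408948 -0.0317767 ]
```

View pics/c3.png

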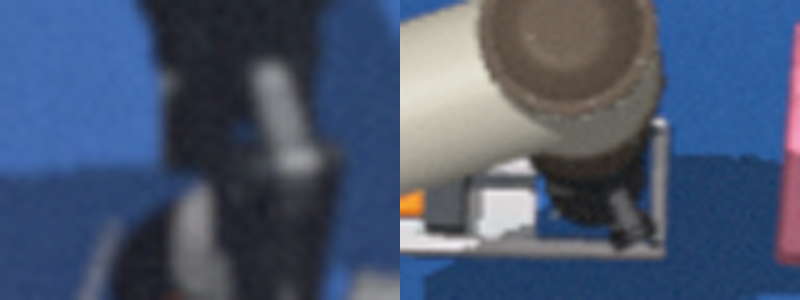

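Call:
move_arm --pt "0.3 0 0 -4 0 0 0" --pt "0.0 0 0 -4 0 0 0" --pt "-0.2 0 0 -4 0 0 0" --pt "-0.3 0 0 -4 0 0 0" --pt "-0.3 0 0 -4 0 0 0"

```text
clock: 5.2
position: [558.7, 33.4, 62.6]
ee_rot: [0.859, -0.513, 0.0, -0.0]
contact_force: [0.2, -0.1, -0.5]
gripper_width: 29.7
```

```bash
cat > st.py <<'E'
from h import *
st=readout.read_state();print(st['clock'],st['position'].round(1),'F',st['contact_force'].round(2),'M',st['wrist_torque'].round(3),'w',round(st['gripper_width'],1),'j6',st['joints'][5].round(4))
E
python3 st.py
```

```text
5.2 [558.7  33.4  62.6] F [ 0.18 -0.12 -0.48] M [-0.016  0.01   0.004] w 29.7 j6 0.1449
```

Width 29.7, about to touch. Close fully.

Call:
move_arm --pt "-0.4 0 0 0 0 0 0" --pt "-0.4 0 0 0 0 0 0"

```text
clock: 5.37
position: [559.9, 33.9, 62.9]
ee_rot: [0.859, -0.513, 0.001, -0.001]
contact_force: [1.7, 1.2, 1.1]
gripper_width: 26.1
```

```bash
python3 st.py
```

```text
5.3667 [559.9  33.9  62.9] F [1.68 1.18 1.15] M [ 0.397 -0.627  0.041] w 26.1 j6 0.1448
```

Call:
move_arm --pt "-0.6 0 0 0 0 0 0" --pt "-1 0 0 0 0 0 0" --pt "-1 0 0 0 0 0 0"

```text
clock: 5.62
position: [559.9, 33.8, 63.1]
ee_rot: [0.859, -0.513, 0.001, -0.001]
contact_force: [2.3, 1.6, 1.9]
gripper_width: 23.9
```

```bash
python3 st.py
```

```text
5.6167 [559.9  33.8  63.1] F [2.29 1.63 1.92] M [ 0.677 -0.694  0.056] w 23.9 j6 0.1448
```

Call:
move_arm --pt "-1 0 0 0 0 0 -0.05" --pt "-1 0 0 0 0 0 -0.1" --pt "-1 0 0 0 0 0 -0.15" --pt "-1 0 0 0 0 0 -0.2" --pt "-1 0 0 0 0 0 -0.2"

```text
clock: 6.03
position: [560.0, 33.9, 63.1]
ee_rot: [0.803, -0.596, 0.001, -0.001]
contact_force: [3.0, 2.7, 3.2]
gripper_width: 23.8
```

```bash
python3 st.py; python3 - <<'E'
from h import *
s=optics.get_image('scene')
f=lambda im,x,y,w,h: cv2.resize(im[y:y+h,x:x+w],None,fx=6,fy=6,interpolation=cv2.INTER_CUBIC)
cv2.imwrite('pics/c4.png',f(s['frame'],235,190,125,80))
E
```

```text
6.0333 [560.   33.9  63.1] F [3.04 2.73 3.15] M [ 0.731 -0.825 -0.12 ] w 23.8 j6 -0.0562
```

View pics/c4.png

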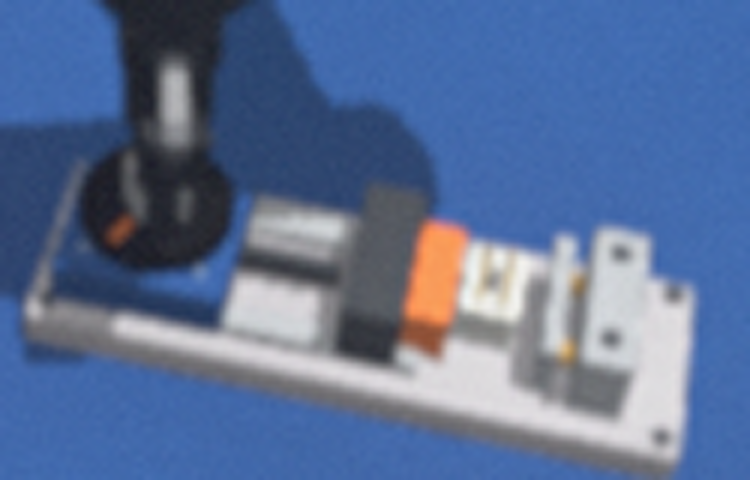

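Call:
move_arm --pt "-1 0 0 0 0 0 -0.05" --pt "-1 0 0 0 0 0 -0.1" --pt "-1 0 0 0 0 0 -0.15" --pt "-1 0 0 0 0 0 -0.2" --pt "-1 0 0 0 0 0 -0.2"

```text
clock: 6.5
position: [560.0, 33.8, 63.1]
ee_rot: [0.74, -0.673, 0.001, -0.001]
contact_force: [3.8, 2.6, 4.3]
gripper_width: 23.8
```

```bash
python3 st.py
```

```text
6.5 [560.   33.8  63.1] F [3.8  2.56 4.28] M [ 0.853 -1.08  -0.127] w 23.8 j6 -0.255
```

Call:
move_arm --pt "-1 0 0 0 0 0 -0.05" --pt "-1 0 0 0 0 0 -0.1" --pt "-1 0 0 0 0 0 -0.1" --pt "-1 0 0 0 0 0 -0.1" --pt "-1 0 0 0 0 0 -0.1"

```text
clock: 6.92
position: [560.1, 33.9, 63.1]
ee_rot: [-0.706, 0.708, -0.001, 0.002]
contact_force: [5.2, 2.5, 4.8]
gripper_width: 24.3
```

```bash
python3 st.py; python3 - <<'E'
from h import *
s=optics.get_image('scene')
f=lambda im,x,y,w,h: cv2.resize(im[y:y+h,x:x+w],None,fx=6,fy=6,interpolation=cv2.INTER_CUBIC)
cv2.imwrite('pics/c5.png',f(s['frame'],235,190,125,80))
E
python3 st.py
```

```text
6.9167 [560.1  33.9  63.1] F [5.24 2.53 4.79] M [ 0.938 -1.218 -0.065] w 24.3 j6 -0.3527
6.9667 [560.1  33.8  63.1] F [4.37 3.5  4.57] M [ 0.861 -1.281 -0.149] w 23.7 j6 -0.3527
```

View pics/c5.png

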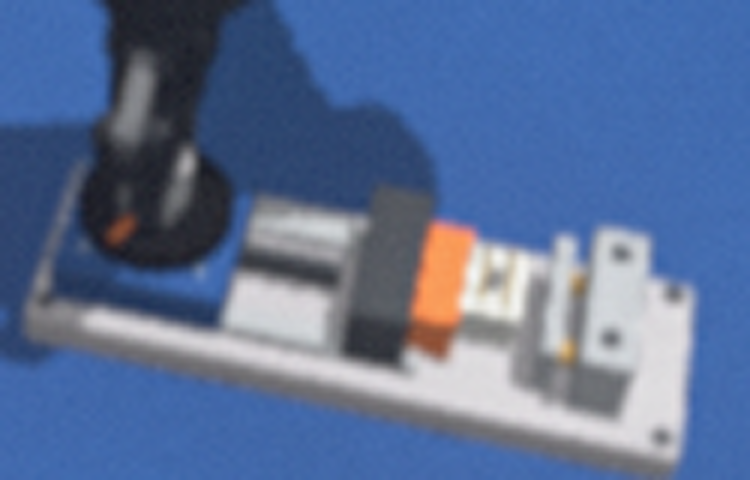

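Call:
move_arm --pt "-1 0 0 0 0 0 -0.05" --pt "-1 0 0 0 0 0 -0.1" --pt "-1 0 0 0 0 0 -0.15" --pt "-1 0 0 0 0 0 -0.2" --pt "-1 0 0 0 0 0 -0.2"

```text
clock: 7.38
position: [560.2, 33.9, 63.1]
ee_rot: [-0.631, 0.775, -0.001, 0.002]
contact_force: [4.7, 3.1, 4.5]
gripper_width: 23.7
```

```bash
cat > avg.py <<'E'
from h import *
import sys
L=[];F=[]
for i in range(int(sys.argv[1])):
    p=optics.get_image('scene');st=readout.read_state();L.append(st['wrist_torque']);F.append(st['contact_force'])
L=np.array(L);print('t',round(st['clock'],2),'M',L.mean(0).round(3),'sd',L.std(0).round(3),'F',np.mean(F,0).round(1),'j6',st['joints'][5].round(4),st['position'].round(1),round(st['gripper_width'],1))
if len(sys.argv)>2: cv2.imwrite('pics/%s.png'%sys.argv[2],cv2.resize(p['frame'][190:270,235:360],None,fx=6,fy=6,interpolation=cv2.INTER_CUBIC))
E
python3 avg.py 6 c6
```

```text
t 7.68 M [ 0.845 -1.283 -0.12 ] sd [0.037 0.032 0.014] F [4.5 2.8 4.3] j6 -0.5527 [560.2  33.9  63.1] 24.2
```

View pics/c6.png

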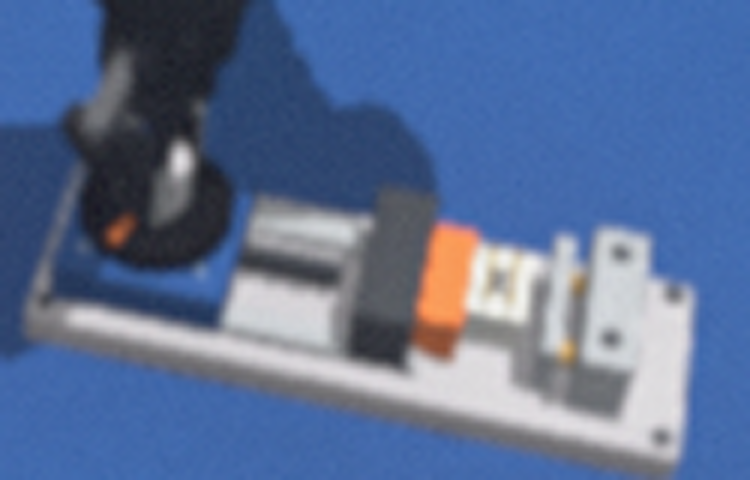

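Call:
move_arm --pt "-1 0 0 0 0 0 -0.03" --pt "-1 0 0 0 0 0 -0.06" --pt "-1 0 0 0 0 0 -0.08" --pt "-1 0 0 0 0 0 -0.1" --pt "-1 0 0 0 0 0 -0.1"

```text
clock: 8.1
position: [560.2, 33.8, 63.1]
ee_rot: [-0.592, 0.806, -0.001, 0.002]
contact_force: [4.6, 2.0, 4.3]
gripper_width: 23.5
```

```bash
python3 avg.py 6
```

```text
t 8.4 M [ 0.816 -1.314  0.006] sd [0.016 0.028 0.019] F [4.8 2.9 4.2] j6 -0.6522 [560.2  33.8  63.1] 23.7
```

Call:
move_arm --pt "-1 0 0 0 0 0 -0.02" --pt "-1 0 0 0 0 0 -0.04" --pt "-1 0 0 0 0 0 -0.05" --pt "-1 0 0 0 0 0 -0.05"

```text
clock: 8.73
position: [560.2, 33.8, 63.1]
ee_rot: [-0.572, 0.82, -0.001, 0.002]
contact_force: [4.0, 3.3, 3.6]
gripper_width: 23.6
```

```bash
python3 avg.py 6 c7
```

```text
t 9.03 M [ 0.83  -1.338  0.042] sd [0.026 0.023 0.024] F [4.3 2.9 3.6] j6 -0.702 [560.3  33.8  63.1] 24.1
```

View pics/c7.png

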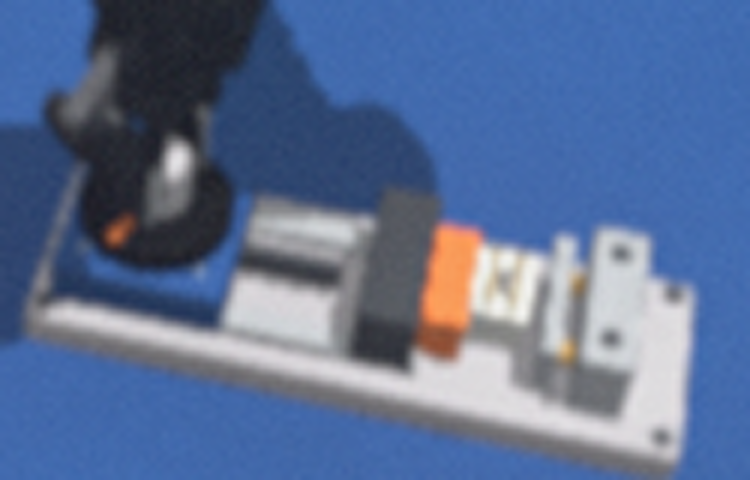

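Call:
move_arm --pt "-1 0 0 0 0 0 -0.01" --pt "-1 0 0 0 0 0 -0.02" --pt "-1 0 0 0 0 0 -0.03" --pt "-1 0 0 0 0 0 -0.04"

```text
clock: 9.37
position: [560.2, 33.8, 63.1]
ee_rot: [-0.556, 0.831, -0.001, 0.002]
contact_force: [4.7, 2.1, 4.6]
gripper_width: 23.9
```

```bash
python3 avg.py 5
```

```text
t 9.62 M [ 0.795 -1.342  0.038] sd [0.018 0.033 0.015] F [5.  2.9 4.4] j6 -0.7421 [560.3  33.8  63.1] 23.6
```

Call:
move_arm --pt "-1 0 0 0 0 0 -0.01" --pt "-1 0 0 0 0 0 -0.02" --pt "-1 0 0 0 0 0 -0.025" --pt "-1 0 0 0 0 0 -0.03"

```text
clock: 9.95
position: [560.3, 33.8, 63.1]
ee_rot: [-0.543, 0.84, -0.001, 0.002]
contact_force: [4.4, 2.4, 4.1]
gripper_width: 23.9
```

```bash
python3 avg.py 5
```

```text
t 10.2 M [ 0.801 -1.367  0.067] sd [0.022 0.019 0.042] F [4.9 2.4 4.1] j6 -0.772 [560.3  33.8  63.1] 23.9
```

Call:
move_arm --pt "-1 0 0 0 0 0 -0.01" --pt "-1 0 0 0 0 0 -0.02" --pt "-1 0 0 0 0 0 -0.025" --pt "-1 0 0 0 0 0 -0.03"

```text
clock: 10.53
position: [560.3, 33.8, 63.1]
ee_rot: [-0.531, 0.848, -0.001, 0.002]
contact_force: [4.8, 3.1, 3.5]
gripper_width: 23.8
```

```bash
python3 avg.py 5 c8
```

```text
t 10.78 M [ 0.775 -1.378  0.062] sd [0.04  0.023 0.014] F [4.7 2.8 4.3] j6 -0.802 [560.3  33.8  63.1] 23.9
```

View pics/c8.png

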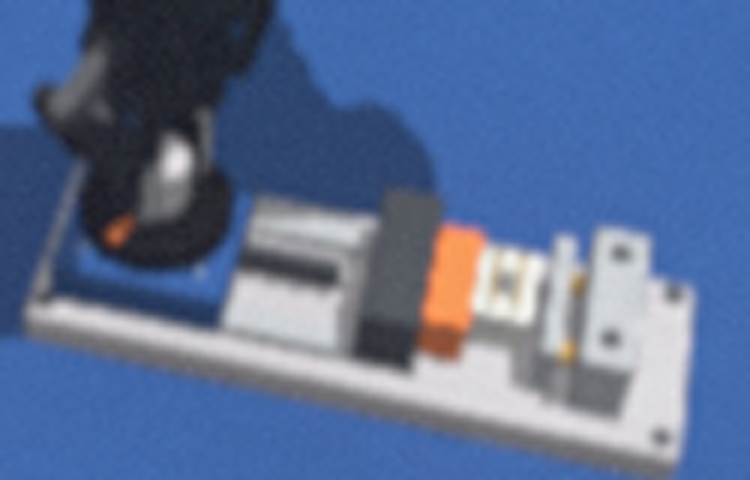

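Call:
move_arm --pt "-1 0 0 0 0 0 -0.01" --pt "-1 0 0 0 0 0 -0.02" --pt "-1 0 0 0 0 0 -0.025" --pt "-1 0 0 0 0 0 -0.03"

```text
clock: 11.12
position: [560.3, 33.8, 63.1]
ee_rot: [-0.518, 0.855, -0.001, 0.002]
contact_force: [4.6, 2.9, 3.4]
gripper_width: 24.0
```

```bash
python3 avg.py 5
```

```text
t 11.37 M [ 0.771 -1.38   0.08 ] sd [0.033 0.014 0.022] F [4.9 2.9 4. ] j6 -0.832 [560.3  33.8  63.1] 23.6
```

Call:
move_arm --pt "-1 0 0 0 0 0 -0.01" --pt "-1 0 0 0 0 0 -0.02" --pt "-1 0 0 0 0 0 -0.025" --pt "-1 0 0 0 0 0 -0.03"

```text
clock: 11.7
position: [560.3, 33.8, 63.1]
ee_rot: [-0.505, 0.863, -0.001, 0.002]
contact_force: [4.4, 2.8, 3.2]
gripper_width: 23.5
```

```bash
python3 avg.py 5
```

```text
t 11.95 M [ 0.762 -1.392  0.057] sd [0.023 0.02  0.014] F [4.7 3.  3.7] j6 -0.862 [560.3  33.8  63.1] 24.0
```

Call:
move_arm --pt "-1 0 0 0 0 0 -0.01" --pt "-1 0 0 0 0 0 -0.02" --pt "-1 0 0 0 0 0 -0.025" --pt "-1 0 0 0 0 0 -0.03"

```text
clock: 12.28
position: [560.3, 33.8, 63.1]
ee_rot: [-0.492, 0.871, -0.001, 0.002]
contact_force: [4.1, 3.0, 3.9]
gripper_width: 23.8
```

```bash
python3 avg.py 5 c9
```

```text
t 12.53 M [ 0.74  -1.401  0.074] sd [0.04  0.015 0.027] F [4.8 2.2 3.9] j6 -0.8919 [560.3  33.8  63.1] 23.9
```

View pics/c9.png

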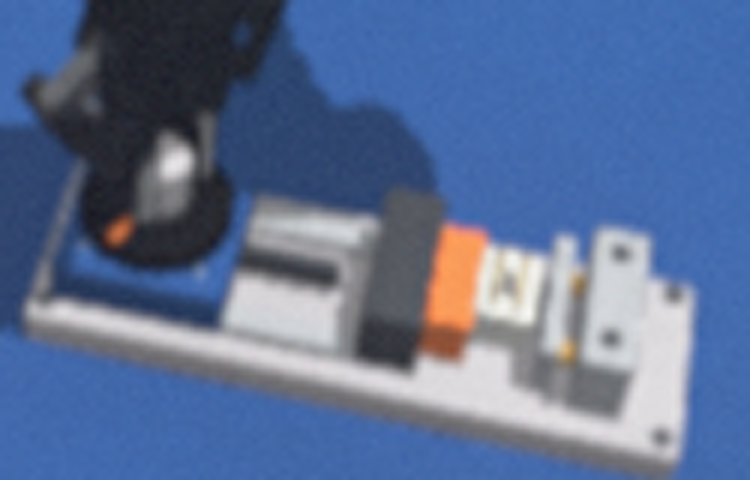

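Call:
move_arm --pt "-1 0 0 0 0 0 -0.01" --pt "-1 0 0 0 0 0 -0.02" --pt "-1 0 0 0 0 0 -0.025" --pt "-1 0 0 0 0 0 -0.03"

```text
clock: 12.87
position: [560.4, 33.8, 63.1]
ee_rot: [-0.479, 0.878, -0.001, 0.002]
contact_force: [4.4, 1.6, 4.1]
gripper_width: 24.1
```

```bash
python3 avg.py 5
```

```text
t 13.12 M [ 0.694 -1.398  0.091] sd [0.014 0.026 0.016] F [4.9 2.7 3.8] j6 -0.922 [560.3  33.8  63.1] 23.9
```

Call:
move_arm --pt "-1 0 0 0 0 0 -0.01" --pt "-1 0 0 0 0 0 -0.02" --pt "-1 0 0 0 0 0 -0.025" --pt "-1 0 0 0 0 0 -0.03"

```text
clock: 13.45
position: [560.3, 33.8, 63.1]
ee_rot: [-0.466, 0.885, -0.001, 0.002]
contact_force: [4.7, 2.6, 4.5]
gripper_width: 23.7
```

```bash
python3 avg.py 5 d0
```

```text
t 13.7 M [ 0.718 -1.411  0.073] sd [0.029 0.019 0.019] F [4.9 2.6 3.7] j6 -0.952 [560.4  33.8  63.1] 23.8
```

View pics/d0.png

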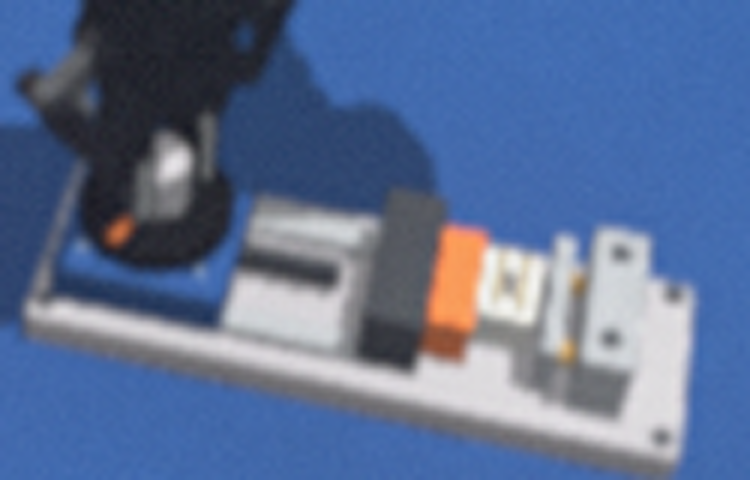

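Call:
move_arm --pt "-1 0 0 0 0 0 -0.01" --pt "-1 0 0 0 0 0 -0.02" --pt "-1 0 0 0 0 0 -0.025" --pt "-1 0 0 0 0 0 -0.03"

```text
clock: 14.03
position: [560.4, 33.8, 63.1]
ee_rot: [-0.452, 0.892, -0.001, 0.002]
contact_force: [5.3, 1.3, 3.7]
gripper_width: 23.7
```

```bash
python3 avg.py 5
```

```text
t 14.28 M [ 0.692 -1.437  0.064] sd [0.006 0.033 0.026] F [5.2 2.3 3.8] j6 -0.982 [560.4  33.8  63.1] 23.6
```

Call:
move_arm --pt "-1 0 0 0 0 0 -0.01" --pt "-1 0 0 0 0 0 -0.02" --pt "-1 0 0 0 0 0 -0.025" --pt "-1 0 0 0 0 0 -0.03"

```text
clock: 14.62
position: [560.4, 33.8, 63.1]
ee_rot: [-0.439, 0.899, -0.001, 0.002]
contact_force: [4.2, 2.7, 4.2]
gripper_width: 23.9
```

```bash
python3 avg.py 5 d1
```

```text
t 14.87 M [ 0.694 -1.432  0.083] sd [0.026 0.019 0.026] F [4.7 2.  3.7] j6 -1.012 [560.4  33.7  63.1] 24.1
```

View pics/d1.png

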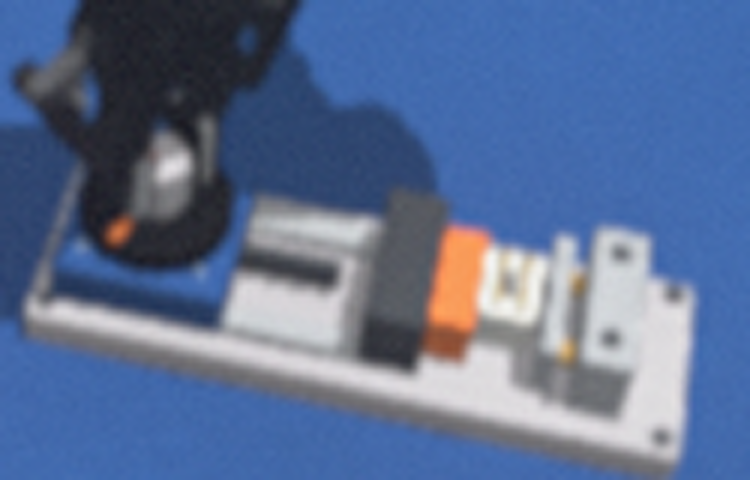

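Call:
move_arm --pt "-1 0 0 0 0 0 -0.01" --pt "-1 0 0 0 0 0 -0.02" --pt "-1 0 0 0 0 0 -0.025" --pt "-1 0 0 0 0 0 -0.03"

```text
clock: 15.2
position: [560.4, 33.7, 63.1]
ee_rot: [-0.425, 0.905, -0.001, 0.002]
contact_force: [4.8, 2.5, 4.0]
gripper_width: 23.6
```

```bash
python3 avg.py 5
```

```text
t 15.45 M [ 0.679 -1.45   0.107] sd [0.035 0.024 0.022] F [5.4 2.5 3.6] j6 -1.042 [560.4  33.7  63.1] 24.1
```

Call:
move_arm --pt "-1 0 0 0 0 0 -0.01" --pt "-1 0 0 0 0 0 -0.02" --pt "-1 0 0 0 0 0 -0.025" --pt "-1 0 0 0 0 0 -0.03"

```text
clock: 15.78
position: [560.4, 33.7, 63.1]
ee_rot: [-0.412, 0.911, -0.001, 0.002]
contact_force: [5.1, 2.0, 3.7]
gripper_width: 23.8
```

```bash
python3 avg.py 5 d2
```

```text
t 16.03 M [ 0.655 -1.453  0.067] sd [0.021 0.022 0.035] F [5.2 2.5 3.7] j6 -1.072 [560.4  33.8  63.1] 24.1
```

View pics/d2.png

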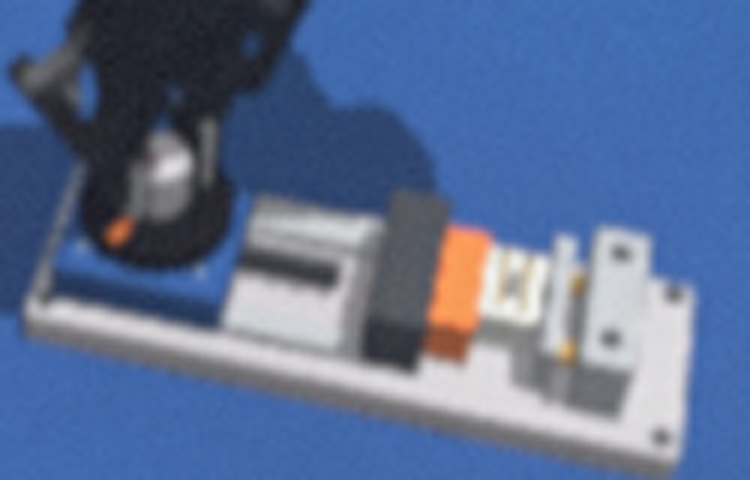

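Call:
move_arm --pt "-1 0 0 0 0 0 -0.01" --pt "-1 0 0 0 0 0 -0.02" --pt "-1 0 0 0 0 0 -0.025" --pt "-1 0 0 0 0 0 -0.03"

```text
clock: 16.37
position: [560.4, 33.7, 63.1]
ee_rot: [-0.398, 0.917, -0.0, 0.002]
contact_force: [5.6, 2.4, 3.8]
gripper_width: 23.7
```

```bash
python3 avg.py 6
```

```text
t 16.67 M [ 0.646 -1.473  0.09 ] sd [0.022 0.034 0.035] F [5.  2.3 3.9] j6 -1.102 [560.4  33.7  63.1] 23.9
```

Call:
move_arm --pt "-1 0 0 0 0 0 -0.01" --pt "-1 0 0 0 0 0 -0.02" --pt "-1 0 0 0 0 0 -0.025" --pt "-1 0 0 0 0 0 -0.03"

```text
clock: 17.0
position: [560.4, 33.7, 63.1]
ee_rot: [-0.384, 0.923, -0.0, 0.002]
contact_force: [4.8, 2.0, 3.6]
gripper_width: 24.1
```

```bash
python3 avg.py 6 d3
```

```text
t 17.3 M [ 0.64  -1.46   0.072] sd [0.031 0.025 0.039] F [5.3 2.2 3.4] j6 -1.1319 [560.4  33.7  63.1] 23.9
```

View pics/d3.png

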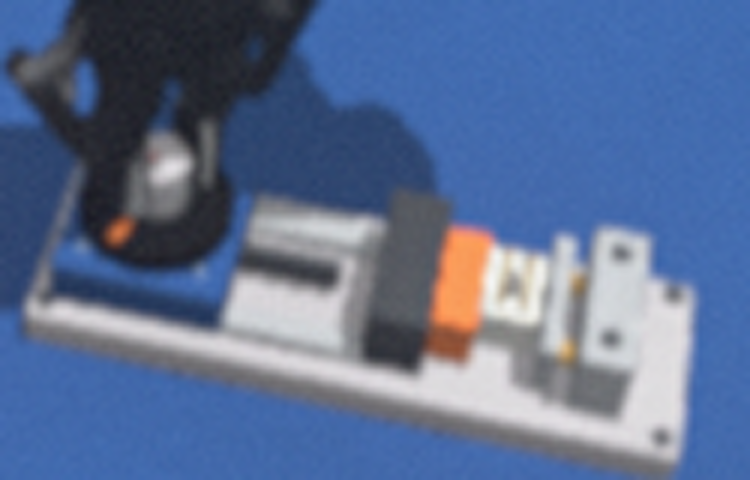

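Call:
move_arm --pt "-1 0 0 0 0 0 -0.01" --pt "-1 0 0 0 0 0 -0.02" --pt "-1 0 0 0 0 0 -0.025" --pt "-1 0 0 0 0 0 -0.03"

```text
clock: 17.63
position: [560.4, 33.7, 63.1]
ee_rot: [-0.37, 0.929, -0.0, 0.002]
contact_force: [5.1, 2.1, 3.4]
gripper_width: 23.8
```

```bash
python3 avg.py 6
```

```text
t 17.93 M [ 0.603 -1.479  0.077] sd [0.024 0.031 0.042] F [5.  1.9 3.6] j6 -1.162 [560.4  33.7  63.1] 24.0
```

Call:
move_arm --pt "-1 0 0 0 0 0 -0.01" --pt "-1 0 0 0 0 0 -0.02" --pt "-1 0 0 0 0 0 -0.025" --pt "-1 0 0 0 0 0 -0.03"

```text
clock: 18.27
position: [560.4, 33.7, 63.1]
ee_rot: [-0.356, 0.934, -0.0, 0.002]
contact_force: [5.4, 2.3, 3.1]
gripper_width: 23.8
```

```bash
python3 avg.py 6 d4
```

```text
t 18.57 M [ 0.612 -1.491  0.079] sd [0.03  0.03  0.025] F [5.1 2.2 3.8] j6 -1.192 [560.4  33.7  63.1] 24.0
```

View pics/d4.png

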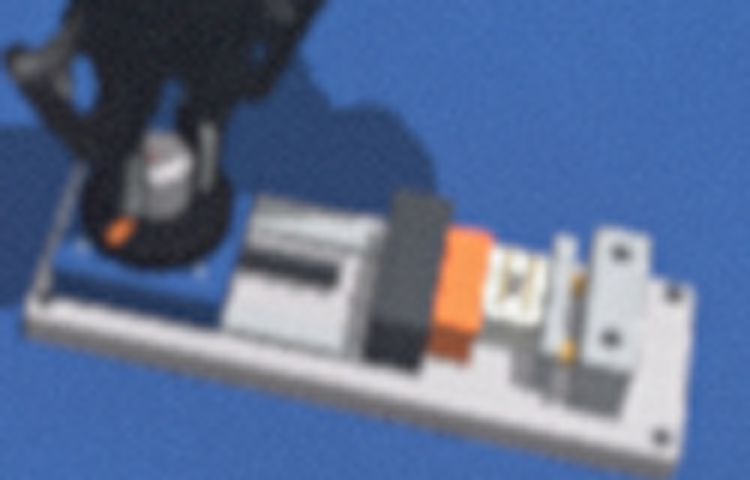

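```bash
python3 - <<'E'
import cv2,numpy as np
ims={n:cv2.imread(f'pics/{n}.png').astype(np.float32) for n in['c4','c5','c6','c7','c8','c9','d0','d1','d2','d3','d4']}
def sat(im): return im[...,2]-im[...,0]  # red - blue: orange
for n,im in ims.items():
    o=np.clip(sat(im[225:350,380:520])-60,0,80); xs=np.arange(380,520)
    # edges along rows: dark-block left edge too
    row=o.sum(0); print(n,'orange centroid',round((row*xs).sum()/row.sum(),2), end=' ')
    # subpixel shift of jaw+connector patch vs c7 by template in patch 360..460
    if n>'c6':
        t=ims['c7'][200:340,430:525]; r=cv2.matchTemplate(im[195:350,420:550],t,cv2.TM_CCOEFF_NORMED);_,v,_,l=cv2.minMaxLoc(r)
        print(l,round(v,3),end='')
    print()
E
```

```text
c4 orange centroid 434.22 
c5 orange centroid 440.86 
c6 orange centroid 445.51 
c7 orange centroid 449.11 (10, 5) 1.0
c8 orange centroid 451.44 (12, 6) 0.994
c9 orange centroid 453.87 (15, 6) 0.996
d0 orange centroid 455.37 (16, 6) 0.997
d1 orange centroid 456.68 (17, 7) 0.994
d2 orange centroid 458.11 (19, 7) 0.994
d3 orange centroid 459.72 (21, 7) 0.994
d4 orange centroid 461.24 (22, 7) 0.994
```

Call:
move_arm --pt "-1 0 0 0 0 0 -0.01" --pt "-1 0 0 0 0 0 -0.02" --pt "-1 0 0 0 0 0 -0.025" --pt "-1 0 0 0 0 0 -0.03"

```text
clock: 18.9
position: [560.5, 33.7, 63.1]
ee_rot: [-0.342, 0.94, -0.0, 0.002]
contact_force: [4.5, 1.6, 4.2]
gripper_width: 23.6
```

```bash
python3 avg.py 6
```

```text
t 19.2 M [ 0.597 -1.498  0.06 ] sd [0.012 0.03  0.023] F [5.3 2.2 3.5] j6 -1.222 [560.4  33.7  63.1] 23.8
```

Call:
move_arm --pt "-1 0 0 0 0 0 -0.01" --pt "-1 0 0 0 0 0 -0.02" --pt "-1 0 0 0 0 0 -0.025" --pt "-1 0 0 0 0 0 -0.03"

```text
clock: 19.53
position: [560.4, 33.7, 63.1]
ee_rot: [-0.328, 0.945, -0.0, 0.002]
contact_force: [6.0, 1.3, 3.0]
gripper_width: 23.8
```

```bash
python3 avg.py 6 d5
```

```text
t 19.83 M [ 0.58  -1.512  0.107] sd [0.027 0.019 0.032] F [5.4 1.9 3.2] j6 -1.252 [560.5  33.7  63.1] 24.1
```

View pics/d5.png

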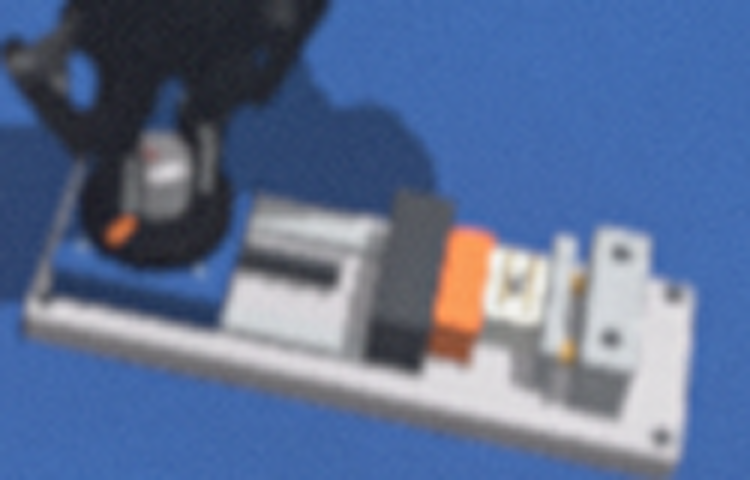

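```bash
python3 avg.py 10
```

```text
t 20.33 M [ 0.554 -1.518  0.08 ] sd [0.025 0.035 0.031] F [5.2 2.1 3.7] j6 -1.252 [560.4  33.7  63.1] 23.6
```

Call:
move_arm --pt "-1 0 0 0 0 0 -0.01" --pt "-1 0 0 0 0 0 -0.015" --pt "-1 0 0 0 0 0 -0.02"

```text
clock: 20.58
position: [560.5, 33.7, 63.1]
ee_rot: [-0.319, 0.948, -0.0, 0.002]
contact_force: [5.3, 2.1, 3.5]
gripper_width: 23.9
```

```bash
python3 avg.py 10
```

```text
t 21.08 M [ 0.568 -1.506  0.074] sd [0.029 0.032 0.029] F [5.  2.1 3.6] j6 -1.2719 [560.5  33.7  63.1] 24.1
```

Still level. Continue in 0.03 steps.

Call:
move_arm --pt "-1 0 0 0 0 0 -0.01" --pt "-1 0 0 0 0 0 -0.02" --pt "-1 0 0 0 0 0 -0.025" --pt "-1 0 0 0 0 0 -0.03"

```text
clock: 21.42
position: [560.5, 33.7, 63.1]
ee_rot: [-0.305, 0.953, -0.0, 0.002]
contact_force: [4.9, 2.1, 3.3]
gripper_width: 24.1
```

```bash
python3 avg.py 8
```

```text
t 21.82 M [ 0.525 -1.543  0.075] sd [0.018 0.038 0.033] F [5.1 2.  3.4] j6 -1.3019 [560.5  33.6  63.1] 24.1
```

Call:
move_arm --pt "-1 0 0 0 0 0 -0.01" --pt "-1 0 0 0 0 0 -0.02" --pt "-1 0 0 0 0 0 -0.025" --pt "-1 0 0 0 0 0 -0.03"

```text
clock: 22.15
position: [560.5, 33.6, 63.1]
ee_rot: [-0.29, 0.957, -0.0, 0.002]
contact_force: [5.8, 2.3, 3.0]
gripper_width: 23.9
```

```bash
python3 avg.py 8 d6
```

```text
t 22.55 M [ 0.529 -1.536  0.136] sd [0.031 0.02  0.029] F [5.4 2.1 3.6] j6 -1.3318 [560.5  33.7  63.1] 23.8
```

View pics/d6.png

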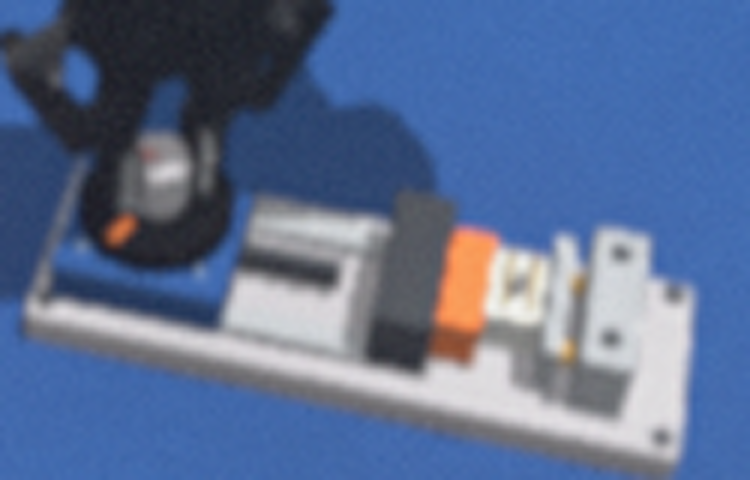

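```bash
python3 avg.py 10
```

```text
t 23.05 M [ 0.526 -1.535  0.142] sd [0.026 0.029 0.031] F [5.7 1.9 3.5] j6 -1.3318 [560.5  33.7  63.1] 23.6
```

Call:
move_arm --pt "-1 0 0 0 0 0 -0.01" --pt "-1 0 0 0 0 0 -0.015"

```text
clock: 23.22
position: [560.5, 33.6, 63.1]
ee_rot: [-0.283, 0.959, -0.0, 0.002]
contact_force: [5.3, 2.1, 4.3]
gripper_width: 24.1
```

```bash
python3 avg.py 10
```

```text
t 23.72 M [ 0.514 -1.543  0.145] sd [0.029 0.036 0.029] F [5.5 1.6 3.8] j6 -1.3468 [560.5  33.7  63.1] 23.8
```

Call:
move_arm --pt "-1 0 0 0 0 0 -0.01" --pt "-1 0 0 0 0 0 -0.015"

```text
clock: 23.88
position: [560.5, 33.6, 63.1]
ee_rot: [-0.276, 0.961, -0.0, 0.002]
contact_force: [5.2, 1.3, 4.1]
gripper_width: 23.7
```

```bash
python3 avg.py 16 d7
```

```text
t 24.68 M [ 0.507 -1.545  0.157] sd [0.035 0.028 0.03 ] F [5.3 1.9 3.6] j6 -1.3617 [560.5  33.6  63.1] 23.4
```

View pics/d7.png

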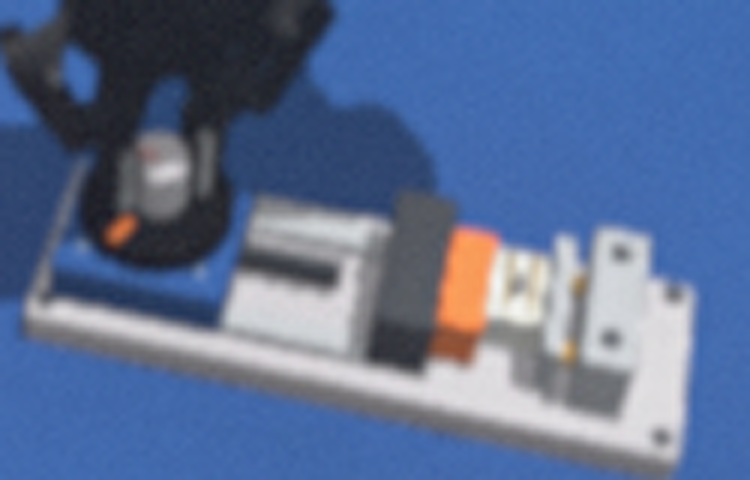

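Both estimates agree: +0.080 N m gives about 8 N, and 0.06–0.067 rad past contact gives 7–8 N. Releasing the knob.

Call:
move_arm --pt "-0.35 0 0 0 0 0 0" --pt "-0.2 0 0 0 0 0 0" --pt "0.1 0 0 0 0 0 0" --pt "0.3 0 0 0 0 0 0" --pt "0.3 0 0 0 0 0 0"

```text
clock: 25.1
position: [557.5, 32.8, 61.7]
ee_rot: [-0.274, 0.962, 0.0, -0.001]
contact_force: [-1.3, 0.5, 0.7]
gripper_width: 55.4
```

Call:
move_arm --pt "0.3 0 0 10 0 0 0" --pt "0.3 0 0 30 0 0 0" --pt "0.3 0 0 60 0 0 0" --pt "0.3 0 0 90 0 0 0" --pt "0.3 0 0 120 0 0 0"

```text
clock: 25.52
position: [558.1, 33.1, 184.2]
ee_rot: [-0.274, 0.962, -0.0, -0.0]
contact_force: [1.3, 0.7, 0.9]
gripper_width: 55.6
```

```bash
python3 avg.py 4 d8; python3 - <<'E'
import cv2,numpy as np
for n in['d4','d5','d6','d7','d8']:
    im=cv2.imread(f'pics/{n}.png').astype(np.float32)
    o=np.clip(im[225:350,380:520,2]-im[225:350,380:520,0]-60,0,80); row=o.sum(0);xs=np.arange(380,520)
    m=np.clip(im[205:250,95:145,2]-im[205:250,95:145,0]-40,0,80);yy,xx=np.mgrid[205:250,95:145]
    print(n,((row*xs).sum()/row.sum()).round(2),'mark',((m*xx).sum()/m.sum()).round(1),((m*yy).sum()/m.sum()).round(1))
E
```

```text
t 25.72 M [-0.013 -0.06  -0.018] sd [0.021 0.121 0.01 ] F [-0.2  0.2  0.8] j6 -1.365 [558.6  33.4 183.8] 55.3
d4 461.24 mark 119.2 231.0
d5 462.51 mark 120.8 229.6
d6 464.59 mark 120.9 229.3
d7 465.34 mark 120.9 229.2
d8 465.02 mark 121.0 229.0
```

View pics/d8.png

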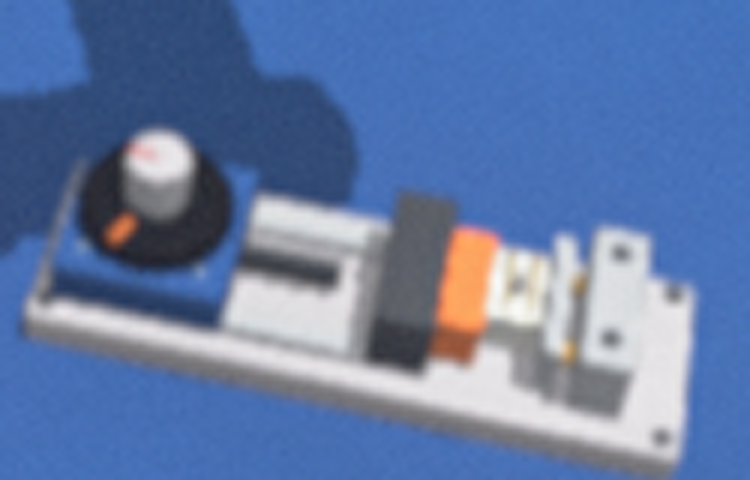

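```bash
python3 - <<'E'
from h import *
fr=[cv2.resize(optics.get_image('scene')['frame'][190:270,235:360],None,fx=6,fy=6,interpolation=cv2.INTER_CUBIC).astype(np.float32) for _ in range(8)]
now=np.mean(fr,0)
ld=lambda L:np.mean([cv2.imread(f'pics/{n}.png').astype(np.float32) for n in L],0)
free=ld(['c6','c7','c8','c9','d0','d1','d2','d3','d4']);d7=cv2.imread('pics/d7.png').astype(np.float32);d6=cv2.imread('pics/d6.png').astype(np.float32);d5=cv2.imread('pics/d5.png').astype(np.float32)
def shift(a,b,box):
    x0,y0,x1,y1=box
    g=lambda i:cv2.cvtColor(i[y0:y1,x0:x1].astype(np.uint8),cv2.COLOR_BGR2GRAY).astype(np.float32)
    W=np.eye(2,3,dtype=np.float32)
    try:
        c,W=cv2.findTransformECC(g(a),g(b),W,cv2.MOTION_TRANSLATION,(3,200,1e-6),None,5); return W[:,2].round(2),round(c,4)
    except cv2.error: return None
for nm,im in(('d5',d5),('d6',d6),('d7',d7),('now',now)):
    print(nm,'plate',shift(free,im,(548,232,582,365)),'fixedblock',shift(free,im,(595,225,690,380)),'jaw vs d7',shift(d7,im,(395,230,500,360)))
E
```

```text
d5 plate (array([-0.03, -0.01], dtype=float32), 0.9966) fixedblock (array([ 0.04, -0.02], dtype=float32), 0.9996) jaw vs d7 (array([-2.95, -0.75], dtype=float32), 0.9961)
d6 plate (array([0.78, 0.59], dtype=float32), 0.9784) fixedblock (array([0.01, 0.03], dtype=float32), 0.9996) jaw vs d7 (array([-0.8, -0.2], dtype=float32), 0.9976)
d7 plate (array([0.98, 0.98], dtype=float32), 0.9737) fixedblock (array([-0.03,  0.02], dtype=float32), 0.9996) jaw vs d7 (array([0., 0.], dtype=float32), 1.0)
now plate (array([0.99, 0.95], dtype=float32), 0.9733) fixedblock (array([ 0.06, -0.02], dtype=float32), 0.9991) jaw vs d7 (array([-0.16, -0.06], dtype=float32), 0.9992)
```

Call:
move_arm --pt "-1 -15 -34 0 0 0 -0.1" --pt "-1 -30 -68 0 0 0 -0.2" --pt "-1 -45 -102 0 0 0 -0.3" --pt "-1 -60 -136 0 0 0 -0.4" --pt "-1 -75 -170 0 0 0 -0.5"

```text
clock: 26.53
position: [482.6, -137.9, 182.1]
ee_rot: [-0.025, 1.0, -0.0, -0.0]
contact_force: [0.9, -0.2, 0.7]
gripper_width: 0.1
```

Call:
move_arm --pt "-1 -15 -34 0 0 0 -0.1" --pt "-1 -30 -68 0 0 0 -0.2" --pt "-1 -45 -102 0 0 0 -0.2" --pt "-1 -60 -136 0 0 0 -0.2" --pt "-1 -71.6 -163 0 0 0 -0.2"

```text
clock: 26.95
position: [410.6, -301.6, 182.2]
ee_rot: [0.073, 0.997, -0.0, -0.0]
contact_force: [0.3, 0.6, -0.7]
gripper_width: 0.1
```

Call:
move_arm --pt "-1 0 0 -30 0 0 0" --pt "-1 0 0 -60 0 0 0" --pt "-1 0 0 -80 0 0 0" --pt "-1 0 0 -80 0 0 0" --pt "-1 0 0 -80 0 0 0"

```text
clock: 27.37
position: [411.5, -299.8, 101.7]
ee_rot: [0.072, 0.997, 0.0, -0.001]
contact_force: [0.7, 0.0, 0.6]
gripper_width: 0.1
```

```bash
python3 st.py; python3 - <<'E'
from h import *
s=optics.get_image('scene');t=optics.get_image('top')
f=lambda im,x,y,w,h: cv2.resize(im[y:y+h,x:x+w],(400,300),interpolation=cv2.INTER_CUBIC)
cv2.imwrite('pics/e0.png',np.hstack([f(s['frame'],130,125,72,54),f(t['frame'],310,180,72,54)]))
E
python3 st.py
```

```text
27.3667 [ 411.5 -299.8  101.7] F [0.74 0.01 0.56] M [-0.009 -0.054  0.023] w 0.1 j6 -1.4062
27.4667 [ 413.2 -300.1  103.6] F [ 0.08 -0.58  0.18] M [ 0.004 -0.028  0.041] w 0.0 j6 -1.4062
```

View pics/e0.png

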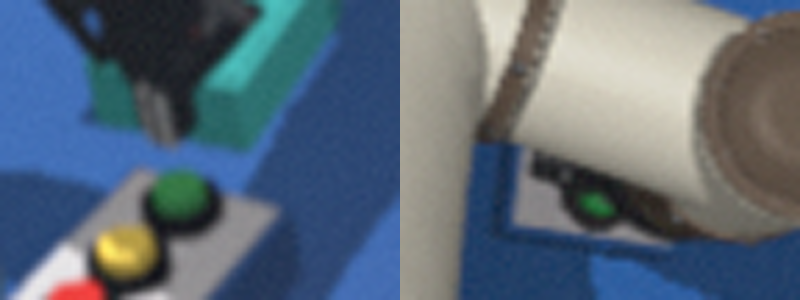

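```bash
python3 - <<'E'
from h import *
s=optics.get_image('scene')
for z in(65,70,73,103): print(z,proj(s,[412.5,-300,z]).round(1))
E
```

```text
65 [[162.1 159.4]]
70 [[161.9 158.1]]
73 [[161.7 157.3]]
103 [[160.  149.1]]
```

Call:
move_arm --pt "-1 0 0 -10 0 0 0" --pt "-1 0 0 -20 0 0 0" --pt "-1 0 0 -24 0 0 0" --pt "-1 0 0 -24 0 0 0"

```text
clock: 27.85
position: [411.0, -299.2, 77.0]
ee_rot: [0.073, 0.997, 0.0, -0.001]
contact_force: [-0.3, 0.4, 1.0]
gripper_width: -0.0
```

```bash
python3 st.py
```

```text
27.85 [ 411.  -299.2   77. ] F [-0.33  0.35  0.99] M [-0.013  0.019 -0.008] w -0.0 j6 -1.4062
```

Call:
move_arm --pt "-1 1 0 -3 0 0 0" --pt "-1 1 0 -6 0 0 0" --pt "-1 1 0 -8 0 0 0" --pt "-1 1 0 -8 0 0 0"

```text
clock: 28.18
position: [413.5, -299.9, 70.4]
ee_rot: [0.072, 0.997, -0.0, 0.0]
contact_force: [0.8, 0.5, 3.5]
gripper_width: -0.1
```

Call:
move_arm --pt "-1 0 0 -2 0 0 0" --pt "-1 0 0 -3 0 0 0" --pt "-1 0 0 -3 0 0 0"

```text
clock: 28.43
position: [413.5, -299.8, 67.7]
ee_rot: [0.072, 0.997, -0.0, 0.001]
contact_force: [-0.1, 1.1, 4.5]
gripper_width: 0.3
```

Call:
move_arm --pt "-1 0 0 -2 0 0 0" --pt "-1 0 0 -3 0 0 0" --pt "-1 0 0 -3 0 0 0"

```text
clock: 28.68
position: [413.5, -299.9, 66.8]
ee_rot: [0.072, 0.997, -0.001, 0.001]
contact_force: [-2.6, 4.5, 17.3]
gripper_width: 0.1
```

Bottomed out: 17 N and about 6 mm of travel. Lifting off.

Call:
move_arm --pt "-1 0 0 0 0 0 0" --pt "-1 0 0 10 0 0 0" --pt "-1 0 0 40 0 0 0" --pt "-1 0 0 80 0 0 0" --pt "-1 0 0 115 0 0 0"

```text
clock: 29.1
position: [412.1, -299.5, 180.3]
ee_rot: [0.073, 0.997, 0.0, -0.001]
contact_force: [0.9, -0.6, 0.5]
gripper_width: 0.2
```

Call:
move_arm --pt "-1 -20 -20 20 0 0 0" --pt "-1 -20 -20 40 0 0 0" --pt "-1 -20 -20 40 0 0 0"

```text
clock: 29.35
position: [393.9, -321.2, 223.5]
ee_rot: [0.073, 0.997, -0.002, 0.004]
contact_force: [-0.2, -0.2, 0.2]
gripper_width: -0.4
```

```bash
python3 avg.py 4 e1; python3 - <<'E'
from h import *
s=optics.get_image('scene');cv2.imwrite('pics/e2.png',s['frame'])
f=lambda im,x,y,w,h: cv2.resize(im[y:y+h,x:x+w],(400,300),interpolation=cv2.INTER_CUBIC)
a=cv2.imread('pics/s0.png')
cv2.imwrite('pics/e3.png',np.hstack([f(a,130,125,72,54),f(s['frame'],130,125,72,54)]))
d8=cv2.cvtColor(cv2.imread('pics/d8.png'),6).astype(np.float32);e=cv2.cvtColor(cv2.imread('pics/e1.png'),6).astype(np.float32)
for nm,(x0,y0,x1,y1) in dict(jaw=(395,230,500,360),ring=(75,120,235,275),plate=(548,232,582,365)).items():
    print(nm,cv2.findTransformECC(d8[y0:y1,x0:x1],e[y0:y1,x0:x1],np.eye(2,3,dtype=np.float32),0,(3,200,1e-6),None,5)[1][:,2])
E
```

```text
t 29.55 M [0.028 0.018 0.014] sd [0.018 0.02  0.018] F [-0.2  0.2 -0.4] j6 -1.3541 [ 392.2 -319.1  217.9] -0.1
jaw [0.01161362 0.04294574]
ring [ 0.12743942 -0.17539217]
plate [ 0.02760367 -0.0282526 ]
```

View pics/e3.png

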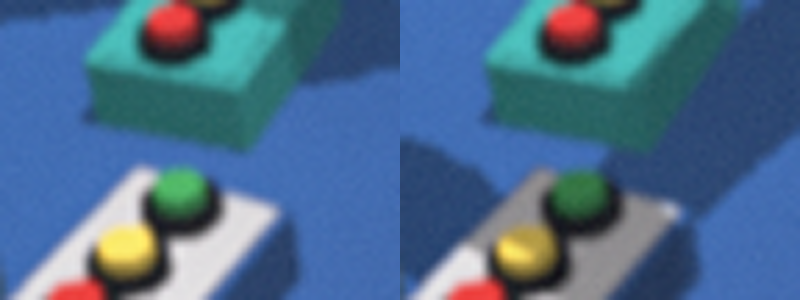

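View pics/e2.png

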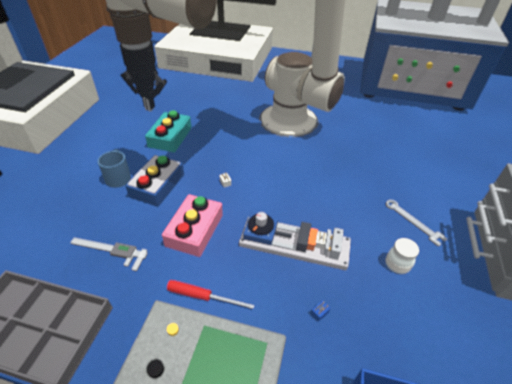

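The green button is back up (right crop, 182,190). The jaw, ring and backstop plate are unmoved, and the bystanders are in place. Handing in.

```bash
python3 -c "
from bench import workorder
print(workorder.job_done())"
```

```text
the job is handed in; nothing more can be done
None
```

The connector is clamped against the backstop at an estimated 7–8 N. The green button was pressed to its stop and released, and the job is handed in. No verdict was reported, and the clamp force could not be read directly.

- **Clamping:** I turned the inner knob about 1.51 rad clockwise. The moment on the tool sat level at about 0.077 N m and ended at 0.157 N m, which means about 8 N. The angle turned past contact gives 7–8 N.
- **Letting go:** After release the backstop plate stayed displaced. The jaw shifted back by at most about 0.007 rad of knob travel (under 1 N).
- **Green button:** I pressed the one on the blue-sided box, about 6 mm down to its stop with 17 N. It then sprang back up.
- **Last checks:** The jaw, plate and orange ring mark showed no visible movement between letting go of the knob and the end. The mark had also stayed put while I turned the knob. The yellow and red buttons and the other things on the bench look undisturbed, and the arm stands clear. The clock read about 29.6 s.
- **Disagreements:** While I turned in large early steps the moment read about -0.12 N m, opposite in sign to later readings. I relied only on the readings from steps of 0.05 rad or less. The first moment rise after contact (+0.06 N m) was larger than the angle turned could explain (about 0.036), but the final readings agreed.

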